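# Tip the freshly varnished thick candle into its padded tray

## Robot

A 7-joint arm with a two-finger parallel gripper is mounted at the origin on the work surface. World frame = base frame: x ahead of the robot, y to its left, z up, the work surface at z = 0. Lengths are in m, angles in rad, forces in N, time in s.
With the tool pointing down it reaches from about 0.4 to 0.85 m from the base axis. Payload 4.5 kg.
Tool frame: the origin (TCP) lies midway between the tips of the shut fingers; the grasp point (between the pads) lies 19 mm behind it (manip.grasp_offset is the distance from the TCP to the grasp point, in m); z points along the fingers, y is the line along which they close (so a half turn about z gives the same grasp; the last joint's range is limited). The gripper opens to 85 mm and grips with 20 to 120 N. Pads are 22 mm wide; open, the fingers measure 114 mm over their backs; the gripper's body (76 mm by 85 mm) begins 54 mm behind the grasp point. The pads swing forward as they close: fully open they stand 13 mm farther back than shut.
Start: joints at [-1.188, 0.689, -0.195, 1.565, 0.157, 0.902, -0.215], TCP at [0.214, 0.587, 0.231] pointing down, gripper open.
Joint ranges: [-3.01, 3.01], [-0.46, 2.08], [-1.47, 1.51], [0.13, 2.56], [-1, 4.14], [0.04, 2.09], [-2.66, 2.66]. Speed limits (rad/s): [2.57, 2.57, 3.14, 3.14, 3.14, 3.14, 3.14].

## Interface

Orientations are given as a rotation vector (axis times angle).
In Python, from station import manip gives the robot as it stands. The module is installed in compiled form; this text tells all that it offers.
- The arm moves only by the tool step_arm, never from a script. Its argument "rows" is a list of rows, each a list of 3 entries, a list of its own where there are three numbers: the shift along the tool's x, y, z in m, then the turn, a rotation vector about the tool's x, y, z in degrees, then the opening, from 0 (shut) to 1 (fully open). A call has 1 to 20 rows; each row is the pose to reach, as a shift and turn from the pose commanded when the call began, along the tool's axes at that moment; what a row does not reach only later rows make up. A row lasts 1/10 s, in which the tool goes at most 50 mm and 8.59 degrees, less where a joint would pass 70% of its speed; a pose out of reach is approached as far as the arm can. A call with a gripper value outside its range is refused whole. The fingers move at their own pace and stop on an object; "newtons" is the grip in N (left out, the last holds). Time passes only in rows, so rows that repeat a pose let the fingers close. It gives the time, the measured TCP pose, the force, the opening and the grip force at its end, in the units of the state.
- manip.get_state(): the state, without advancing time (a new reading comes with each control period).
- manip.camera(name): name is "scene" or "top"; returns the picture (400x640x3 uint8, red, green, blue); there is no depth.
- manip.camera_model(name): a dict with "mtx" (3x3 intrinsics, pixels), "extrinsics" (4x4, takes a point from camera to world coordinates). Camera axes: x right, y down, z forward; pixel columns grow to the right and rows downward; lengths in m; the calibration is good to about 2 mm. A picture is of the moment at which its call begins. camera_model takes no time and is no camera call.
- manip.job_done(): hands the job in; it is judged then, once.
The state is a dict: "time": time; "joint_pos": joint angles; "dq": joint speeds; "tau": joint torques, N m; "ee_pos": TCP position; "orientation": TCP orientation; "force": force on the tool from outside, world axes, zero at the start; "wrist_torque": the same for the moment, N m; "grip_width": finger opening in m; "grip_force": force on a finger pad.
Only numpy, scipy, OpenCV 4.12 (cv2) and the standard library are available. Lean on these libraries where they do the work, as an engineer would, in place of code of your own. Each camera call takes 0.05 s, during which the arm holds its last target. There are 200 camera calls.

## Task

Two candles with wet varnish lie on the steel flaps of two tipping stands. Press down the long end of the lever that belongs to the thicker candle, with the fingertips, until its flap rises and that candle rolls off into the padded tray behind, then let the lever come back up so the flap is shut again. Touch neither candle nor flap, leave the thinner candle and its lever alone, and do not disturb the things standing about.

Things in the scene. Friction and masses are not known exactly. Their poses are not given: they have to be found in the camera images.
- tipper_a: stand of the thicker candle (left or right; stands alike): fixed tipping stand. Origin on the table, mid length; x runs from lever pad (-0.19 m) past fulcrum pin (-0.03, 60 mm high), flap (0.03 to 0.14) to tray (0.145 to 0.233); z up. Base board 330 x 152 x 15 mm. Tray: grey padded slope falling from the flap to an end wall, walls 85 mm high, 134 mm wide inside
- lever_a (a joint): stand a: lever hinge, rad: 0 at rest (pad up), 0.40 fully down on a rigid stop. Steel bar 20 mm wide; pad 160 mm from the pin, short end 75 mm beyond it under the flap's free edge. Flap angle = 0.79 x lever angle. Pressing takes 3 to 8 N at the pad; let go, it rises by itself in about 1 s. Three quarters of the stroke is enough
- lever_a_pad (a point): stand a: middle of the upper face of the wooden pad on the lever's long end (52 mm along the bar, 60 mm wide). Moves with the lever on a nearly upright arc: 103 mm above the table at rest, 39 mm fully down. Its face leans 0.2 rad at either end of the stroke
- flap_a: stand a: heavy dark steel plate 110 x 130 x 14 mm, 1.75 kg, level, its top 64 mm above the table, hinged at the edge next to the tray. Origin at the plate's middle, 55 mm from the hinge. Two thin cross rods 65 mm from the hinge keep the candle from rolling
- candle_a: white pillar candle with a rainbow band, the thicker one, 70 mm in diameter and 120 mm long, about 0.4 kg, lying across the flap of tipper_a on two rods. Origin at its middle, 104 mm above the table at the start; y axis = candle axis. Rolls off when the flap tilts over about 0.16 (lever 0.20) rad; in the tray it rests at the end wall, its middle at x = 0.196 m, 74 mm high in tipper_a's frame
- tipper_b: stand that carries the thinner candle, to be left alone; just like tipper_a, with the same frame
- lever_b (a joint): stand b: hinge of its lever, as lever_a; must stay at rest (0)
- lever_b_pad (a point): stand b: middle of the upper face of its lever's pad, as lever_a_pad; not to be pressed
- flap_b: stand b: its flap, as flap_a; not to be touched
- candle_b: white pillar candle with a rainbow band, the thinner one, 50 mm in diameter and 120 mm long, about 0.2 kg, lying across the flap of tipper_b on two rods. Origin at its middle, 94 mm above the table at the start; y axis = candle axis. Rolls off when the flap tilts over about 0.22 rad; it must stay where it is
- standing_a: loose pillar candle standing upright beside the fulcrum of stand a, 60 mm in diameter, 140 mm tall; origin at its underside. Leave it
- standing_b: the same beside the fulcrum of stand b. Leave it
- tin: loose round flat tin, 72 mm in diameter, 32 mm tall, about 95 mm to the side of lever a's bar; origin at its underside. Leave it
- jar: loose closed glass jar, 52 mm in diameter, 75 mm tall, about 100 mm to the side of lever b's bar; origin at its underside. Leave it
- brush: loose brush 170 mm long lying flat at the right side. Leave it
- spatula: loose spatula 180 mm long lying flat at the left side. Leave it
There are look-alikes about, which are no part of the job. What is shaped like the candle_a but black or orange is not meant.

How it is judged:
On the way, in this order (a step that is already met when the one before it is completed fails the run):
1. the lever of the thicker candle is pressed down by the fingers and its flap begins to rise (value of joint lever_a above 0.08 rad and contact force between the fingers and tipper_a above 0.5 N), for 0.02 s.
2. the thicker candle has rolled into the padded tray (x of candle_a in the frame of tipper_a above 0.175 m), for 0.2 s.
At the end, for the whole second after the job is handed in: The thicker candle lies at rest across its tray (middle 175 to 215 mm along the stand, within 20 mm of its midline, 55 to 85 mm high, straight within 0.2 rad); both levers are up (under 0.04 rad); the thinner candle is within 12 mm of its start (x of candle_a in the frame of tipper_a between 0.175 and 0.215 m and y of candle_a in the frame of tipper_a between -0.02 and 0.02 m and z of candle_a in the frame of tipper_a between 0.055 and 0.085 m and angle between the y axis of candle_a and the y axis of tipper_a, either way round below 0.2 rad and linear speed of candle_a below 0.02 m/s and value of joint each of lever_a, lever_b below 0.04 rad and distance of candle_b from where it was at the start of the episode below 0.012 m); the robot touches nothing.
It fails at once if the robot touches a candle that lies on a stand (wet varnish) (contact force between any of the fingers, the arm and candle_a above 0.3 N or contact force between any of the fingers, the arm and candle_b above 0.3 N).
It fails at once if the robot touches a flap: it is to be raised by the lever (contact force between any of the fingers, the arm and flap_a above 0.5 N or contact force between any of the fingers, the arm and flap_b above 0.5 N).
It fails at once if the thinner candle is moved or its lever pressed (distance of candle_b from where it was at the start of the episode above 0.012 m or value of joint lever_b above 0.06 rad).
It fails at once if a bystander is moved, knocked over or lifted (distance of any of standing_a, standing_b, tin, jar, brush, spatula from where it was at the start of the episode above 0.02 m or angle between any of standing_a, standing_b, tin, jar's own z axis and vertical above 0.5 rad).
It fails at once if the thicker candle is thrown up or off its stand (z of candle_a in the frame of tipper_a above 0.16 m or z of candle_a in the frame of tipper_a below 0.04 m).
It also fails if it takes over 32 s, if anything falls off the work surface, if the arm or the gripper's body presses on something with over 40 N, if the wrist force passes 120 N, or if a joint passes its speed limit or range.

## Working session

There is one attempt and no reset: what is moved stays moved. The work goes in short steps, Python scripts to look and compute and a tool call to move; the robot and the scene stay as the last step left them, time stands still between calls to the robot, and variables do not carry over. Pictures are saved under pics/ and viewed, at most 10 in all, crops included, and the job is handed in when it is done.

Besides the shell and the picture viewer there is one more tool, called after "Call:" by a JSON object that holds its "name" and its "arguments". step_arm: Moves the arm, as the interface text tells. Its arguments: {"type":"object","properties":{"rows":{"type":"array","items":{"type":"array"}},"newtons":{"type":"number"}},"required":["rows"]}

```bash
mkdir -p pics
python3 - <<'E'
from station import manip
import cv2,numpy as np
for n in("scene","top"):
    cv2.imwrite(f"pics/{n}0.png",manip.camera(n)[:,:,::-1]); m=manip.camera_model(n); print(n,np.round(m["mtx"],1).tolist(),np.round(m["extrinsics"],3).tolist())
s=manip.get_state();print(s["time"],s["ee_pos"],s["orientation"],s["grip_width"])
E
```

```text
scene [[480.3, 0.0, 319.4], [0.0, 480.3, 213.0], [0.0, 0.0, 1.0]] [[0.071, 0.803, -0.592, 1.375], [0.997, -0.057, 0.043, -0.043], [0.001, -0.594, -0.805, 1.276], [0.0, 0.0, 0.0, 1.0]]
top [[469.5, 0.0, 325.6], [0.0, 469.5, 202.9], [0.0, 0.0, 1.0]] [[-0.017, -0.996, 0.089, 0.41], [-1.0, 0.016, -0.01, 0.029], [0.008, -0.089, -0.996, 1.395], [0.0, 0.0, 0.0, 1.0]]
0.1 [0.2134627  0.58678255 0.23054122] [-5.44943554e-01 -3.09380775e+00  2.68098492e-03] 0.08549997521530635
```

View pics/scene0.png

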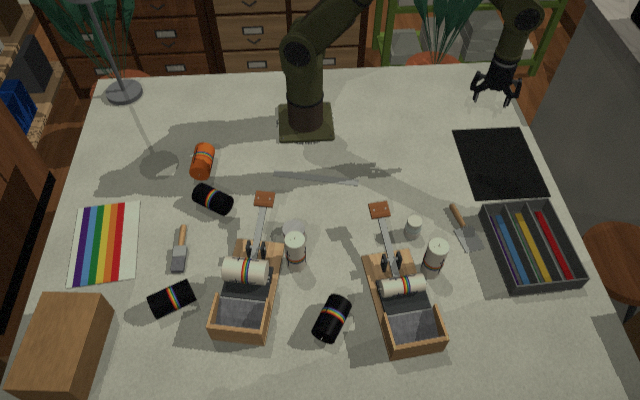

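View pics/top0.png

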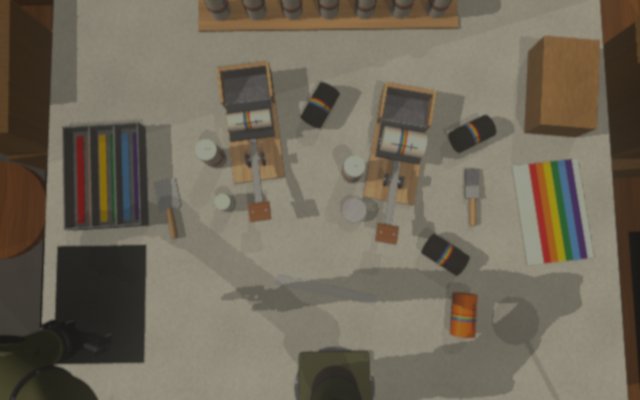

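The scene view shows two stands. The left one has its pad at about (264,199) and its candle at (246,270). The right one has its pad at (379,209) and its candle at (401,286). In the top view the same stands appear mirrored, with pads at (387,233) and (260,211).

Candidates in the top view are the white candles at (403,141) and (250,122). The black ones at (320,104), (472,133) and (445,254) and the orange one at (463,315) are look-alikes. (403,141) looks thicker, and the flat tin at (353,208) beside it also fits stand a. I'll confirm this with a crop and measure.

```bash
cat > h.py <<'E'
from station import manip
import cv2,numpy as np
def ray(n,u,v,z):
    m=manip.camera_model(n);E=m["extrinsics"];d=E[:3,:3]@np.linalg.solve(m["mtx"],[u,v,1.]);o=E[:3,3]
    return o+d*(z-o[2])/d[2]
def proj(n,p):
    m=manip.camera_model(n);E=m["extrinsics"];q=m["mtx"]@(E[:3,:3].T@(np.array(p)-E[:3,3]));return q[:2]/q[2]
E
python3 - <<'E'
from h import *
t=cv2.imread("pics/top0.png");s=cv2.imread("pics/scene0.png")
c=[cv2.resize(t[55:255,360:460],None,fx=2.9,fy=2.9,interpolation=3),cv2.resize(t[50:250,205:285],None,fx=2.9,fy=2.9,interpolation=3)]
cv2.imwrite("pics/crop.png",np.hstack(c))
for n,im,rs in(("top",t,[(365,215,410,252),(238,192,282,228)]),("scene",s,[(245,185,285,212),(360,195,398,222)])):
    hsv=cv2.cvtColor(im,cv2.COLOR_BGR2HSV)
    for x0,y0,x1,y1 in rs:
        r=hsv[y0:y1,x0:x1]; m=((r[...,0]<14)&(r[...,1]>110)&(r[...,2]>50)).astype(np.uint8)
        v,u=np.nonzero(m); p=(u.mean()+x0,v.mean()+y0); print(n,len(u),np.round(p,1),cv2.minAreaRect(np.c_[u,v].astype(np.float32)),ray(n,*p,.100).round(4))
E
```

```text
top 316 [386.6 233.2] ((21.716217041015625, 18.202701568603516), (20.2210750579834, 16.604297637939453), 9.462322235107422) [ 0.4387 -0.1504  0.1   ]
top 320 [259.1 211. ] ((21.059995651245117, 18.920000076293945), (16.54629898071289, 20.223255157470703), 81.8698959350586) [0.5058 0.2006 0.1   ]
scene 259 [264.1 198.7] ((18.95294189453125, 13.611764907836914), (19.327518463134766, 14.725728988647461), 4.398705005645752) [ 0.4423 -0.1487  0.1   ]
scene 265 [378.8 209.6] ((19.000003814697266, 14.5), (15.522278785705566, 18.675241470336914), 75.96376037597656) [0.5097 0.2013 0.1   ]
```

View pics/crop.png

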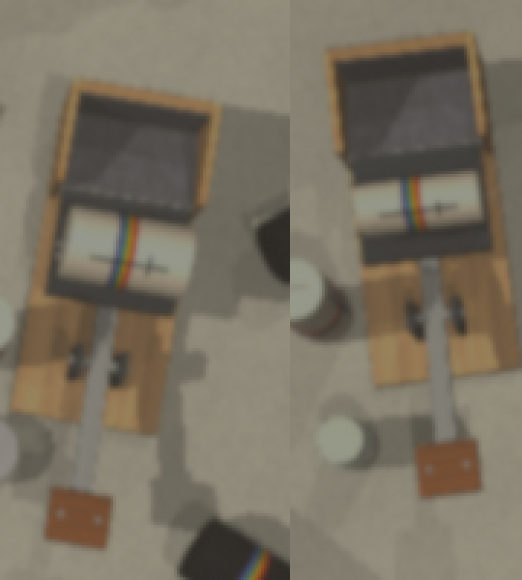

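Confirmed. The candle at top (403,141) is clearly thicker, about 70 px in the crop against 55 px. Its pad is at top (387,233), scene (264,199), and the two views put it at about (0.440, -0.150). I'll go there along an outer path with the fingers shut.

Run:
```python
from h import *
from scipy.spatial.transform import Rotation as R
s=manip.get_state();M=R.from_rotvec(s["orientation"]).as_matrix();print(M.round(3))
for p in([.33,.40,.21],[.42,.18,.20],[.44,-.15,.20],[.437,-.149,.125]):print(p,(M.T@(np.array(p)-s["ee_pos"])).round(4))
```

```text
[[-0.94   0.342 -0.   ]
 [ 0.342  0.94  -0.002]
 [-0.    -0.002 -1.   ]]
[0.33, 0.4, 0.21] [-0.1733 -0.1357  0.0208]
[0.42, 0.18, 0.2] [-0.3331 -0.3117  0.0311]
[0.44, -0.15, 0.2] [-0.4646 -0.615   0.0317]
[0.437, -0.149, 0.125] [-0.4615 -0.6149  0.1067]
```

Call:
{"name": "step_arm", "arguments": {"rows": [[[-0.173,-0.136,0.02],[0,0,0],0],[[-0.173,-0.136,0.02],[0,0,0],0],[[-0.173,-0.136,0.02],[0,0,0],0],[[-0.173,-0.136,0.02],[0,0,0],0],[[-0.173,-0.136,0.02],[0,0,0],0],[[-0.333,-0.312,0.03],[0,0,0],0],[[-0.333,-0.312,0.03],[0,0,0],0],[[-0.333,-0.312,0.03],[0,0,0],0],[[-0.333,-0.312,0.03],[0,0,0],0],[[-0.333,-0.312,0.03],[0,0,0],0],[[-0.464,-0.615,0.03],[0,0,0],0],[[-0.464,-0.615,0.03],[0,0,0],0],[[-0.464,-0.615,0.03],[0,0,0],0],[[-0.464,-0.615,0.03],[0,0,0],0],[[-0.464,-0.615,0.03],[0,0,0],0],[[-0.464,-0.615,0.03],[0,0,0],0],[[-0.464,-0.615,0.03],[0,0,0],0],[[-0.464,-0.615,0.03],[0,0,0],0],[[-0.464,-0.615,0.03],[0,0,0],0],[[-0.464,-0.615,0.03],[0,0,0],0]]}}

```text
time: 2.1
ee_pos: [0.4394, -0.1477, 0.2012]
orientation: [-0.542, -3.094, -0.001]
force: [-0.1, 0.2, -0.5]
grip_width: -0.0003
grip_force: 0.0
```

Call:
{"name": "step_arm", "arguments": {"rows": [[[0,0,0.04],[0,0,0],0],[[0,-0.001,0.075],[0,0,0],0],[[0,-0.001,0.075],[0,0,0],0],[[0,-0.001,0.075],[0,0,0],0]]}}

```text
time: 2.5
ee_pos: [0.4391, -0.1487, 0.1265]
orientation: [-0.541, -3.093, -0.001]
force: [-0.5, 0.5, 0.1]
grip_width: 0.0001
grip_force: 0.0
```

Run:
```python
from h import *
a=manip.camera("scene");b=manip.camera("top");s=manip.get_state();print(s["time"],s["ee_pos"],s["force"],proj("scene",s["ee_pos"]),proj("top",s["ee_pos"]))
f=lambda i,x,y:cv2.resize(i[y:y+130,x:x+100,::-1],None,fx=4,fy=4)
cv2.imwrite("pics/near.png",np.hstack([f(a,215,140),f(b,340,150)]))
```

```text
2.6 [ 0.44023764 -0.14950341  0.12767206] [0.39034201 0.48188608 0.22424941] [262.97984693 192.58760182] [387.65212046 232.4199905 ]
```

View pics/near.png

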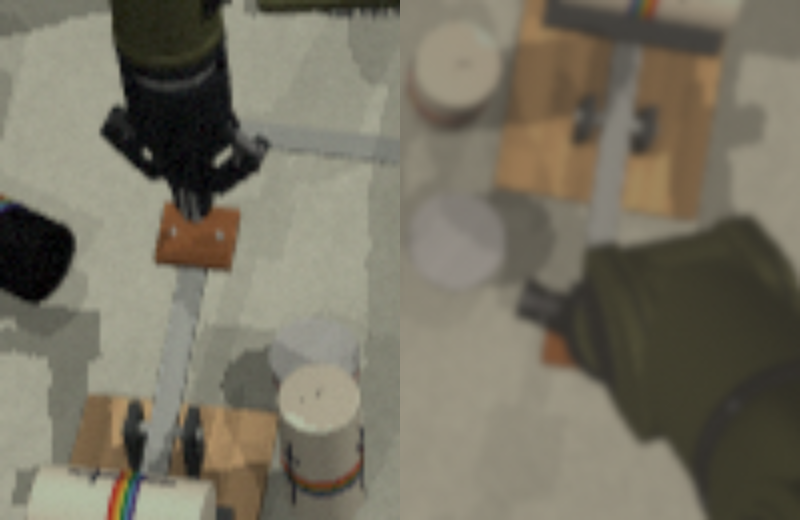

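The near view has the shut fingertips right over the pad, at about (263,193) in scene pixels. The pad is free below them and the tin is clear. I'll press slowly.

Call:
{"name": "step_arm", "arguments": {"rows": [[[0,0,0.01],[0,0,0],0],[[0,0,0.02],[0,0,0],0],[[0,0,0.025],[0,0,0],0],[[0,0,0.03],[0,0,0],0],[[0,0,0.034],[0,0,0],0],[[0,0,0.038],[0,0,0],0],[[0,0,0.042],[0,0,0],0],[[0,0,0.046],[0,0,0],0],[[0,0,0.05],[0,0,0],0],[[0,0,0.054],[0,0,0],0],[[0,0,0.058],[0,0,0],0],[[0,0,0.062],[0,0,0],0],[[0,0,0.066],[0,0,0],0],[[0,0,0.07],[0,0,0],0],[[0,0,0.073],[0,0,0],0],[[0,0,0.073],[0,0,0],0],[[0,0,0.073],[0,0,0],0],[[0,0,0.073],[0,0,0],0],[[0,0,0.073],[0,0,0],0],[[0,0,0.073],[0,0,0],0]]}}

```text
time: 4.6
ee_pos: [0.4399, -0.1501, 0.0535]
orientation: [0.545, 3.092, 0.001]
force: [-1.3, 0.2, 2.2]
grip_width: -0.0001
grip_force: 1.2
```

Run:
```python
from h import *
a=manip.camera("scene");b=manip.camera("top");s=manip.get_state();print(s["time"],s["ee_pos"],s["force"])
f=lambda i,x,y:cv2.resize(i[y:y+170,x:x+120,::-1],None,fx=3,fy=3)
cv2.imwrite("pics/press.png",np.hstack([f(a,195,185),f(b,340,75)]))
```

```text
4.7 [ 0.43982555 -0.15008426  0.0534286 ] [-0.87544533 -0.35046974  3.37099031]
```

View pics/press.png

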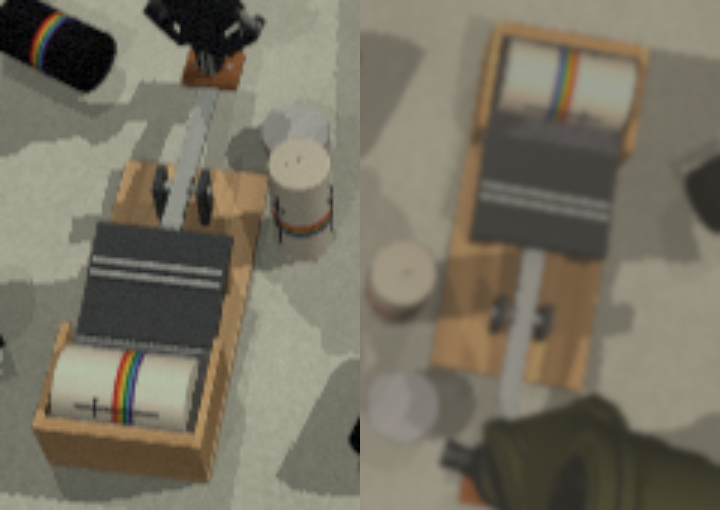

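The candle has rolled into the tray and lies straight against the end wall, at about (237,313) in scene pixels. I'll let the lever up gently, then move clear.

Call:
{"name": "step_arm", "arguments": {"rows": [[[0,0,-0.004],[0,0,0],0],[[0,0,-0.01],[0,0,0],0],[[0,0,-0.016],[0,0,0],0],[[0,0,-0.022],[0,0,0],0],[[0,0,-0.028],[0,0,0],0],[[0,0,-0.034],[0,0,0],0],[[0,0,-0.04],[0,0,0],0],[[0,0,-0.046],[0,0,0],0],[[0,0,-0.05],[0,0,0],0],[[0,0,-0.054],[0,0,0],0],[[0,0,-0.07],[0,0,0],0],[[0,0,-0.1],[0,0,0],0],[[0,0,-0.13],[0,0,0],0],[[0,0,-0.15],[0,0,0],0],[[0,0,-0.15],[0,0,0],0],[[0,0,-0.15],[0,0,0],0],[[0,0,-0.15],[0,0,0],0],[[0,0,-0.15],[0,0,0],0],[[0,0,-0.15],[0,0,0],0],[[0,0,-0.15],[0,0,0],0]]}}

```text
time: 6.7
ee_pos: [0.4388, -0.15, 0.2028]
orientation: [-0.545, -3.093, -0.0]
force: [0.4, -0.2, -0.2]
grip_width: 0.0003
grip_force: 0.0
```

Run:
```python
from h import *
a=manip.camera("scene");s=manip.get_state();print(s["time"],s["ee_pos"],s["force"])
cv2.imwrite("pics/end.png",cv2.resize(a[150:370,160:480,::-1],None,fx=2.5,fy=2.5))
```

```text
6.75 [ 0.43898568 -0.14995893  0.20290586] [-0.51549391 -0.12644482 -0.54502834]
```

View pics/end.png

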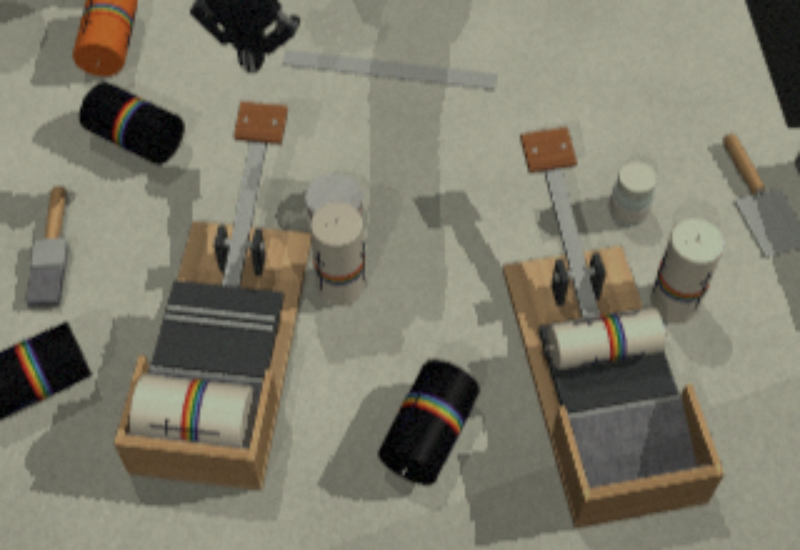

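The pad is back at scene (264,199), its rest pixel. The flap is shut, the thick candle lies in its tray, and everything else is where it was.

```bash
python3 -c "
from station import manip
print(manip.job_done())"
```

```text
the job is handed in; nothing more can be done
None
```

The thicker candle was rolled into its padded tray, its lever is back up with the flap shut, nothing else looks disturbed in the last picture, and the job is handed in (no verdict was returned).

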